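# Shut the food box and snap its four tabs

## Task

Swing the lid of the food box fully shut, then press down each of the four snap tabs round its rim until every one has snapped home against the box wall. Do not lock any tab before the lid is down, and leave the spice jar and the mug standing where they are.

Things in the scene. Friction and masses are not known exactly. Their poses are not given: they have to be found in the camera images.
- food_box: clear food box holding two limes, 110 mm (its x) by 150 mm (its y), 62 mm high to the rim; stands firmly, does not shift. Origin: centre of its underside, on the worktop; z up, x from its front long side to its hinge side. Its flat grey lid has four snap tabs hinged on its edges: one on each short side, two on the front
- lid_part (a joint): hinge angle of the lid (116 x 154 x 6 mm), rad: 0 = shut (its top then 68 mm above the worktop), 1.57 = upright; starts 1.1 to 1.5. The hinge line runs along the box's y, 59 mm to +x of the box's origin, 62 mm up. Stiff: stays at any angle, moved by 0.5 to 3 N at the free edge, must be pushed all the way down
- lid_mid_edge (a point): on the lid's outer (top) face, middle of its free front edge, 116 mm from the hinge line; between the two front tabs, which leave 46 mm free there. Lid shut: axes as those of the box
- tab_left_part (a joint): hinge angle of the snap tab on the middle of the left (+y) short side, rad: 0 = unlocked, standing out from the lid edge and 35 degrees up; 0.61 = level; 2.18 = locked, hanging against the box wall. A spring holds it at either end: it resists until about 1.25, then snaps home by itself; released sooner, it springs back up
- tab_left_pad (a point): pad of that tab, where to press: on its middle, 24 mm from the tab's own hinge line. Flap 32 mm long, 34 mm wide and 3 mm thick; with the lid shut its hinge line lies 65 mm above the worktop, 5 mm outside the box wall, along that wall
- tab_right_part (a joint): hinge angle of the snap tab on the middle of the right (-y) short side, rad: 0 = unlocked, standing out from the lid edge and 35 degrees up; 0.61 = level; 2.18 = locked, hanging against the box wall. A spring holds it at either end: it resists until about 1.25, then snaps home by itself; released sooner, it springs back up
- tab_right_pad (a point): pad of that tab, where to press: on its middle, 24 mm from the tab's own hinge line. Flap 32 mm long, 34 mm wide and 3 mm thick; with the lid shut its hinge line lies 65 mm above the worktop, 5 mm outside the box wall, along that wall
- tab_front_left_part (a joint): hinge angle of the snap tab on the front (-x) long side, 40 mm to the left (+y) of its middle, rad: 0 = unlocked, standing out from the lid edge and 35 degrees up; 0.61 = level; 2.18 = locked, hanging against the box wall. A spring holds it at either end: it resists until about 1.25, then snaps home by itself; released sooner, it springs back up
- tab_front_left_pad (a point): pad of that tab, where to press: on its middle, 24 mm from the tab's own hinge line. Flap 32 mm long, 34 mm wide and 3 mm thick; with the lid shut its hinge line lies 65 mm above the worktop, 5 mm outside the box wall, along that wall
- tab_front_right_part (a joint): hinge angle of the snap tab on the front (-x) long side, 40 mm to the right (-y) of its middle, rad: 0 = unlocked, standing out from the lid edge and 35 degrees up; 0.61 = level; 2.18 = locked, hanging against the box wall. A spring holds it at either end: it resists until about 1.25, then snaps home by itself; released sooner, it springs back up
- tab_front_right_pad (a point): pad of that tab, where to press: on its middle, 24 mm from the tab's own hinge line. Flap 32 mm long, 34 mm wide and 3 mm thick; with the lid shut its hinge line lies 65 mm above the worktop, 5 mm outside the box wall, along that wall
- spice_jar: bystander: spice jar, 45 mm across, 106 mm tall, origin at the centre of its underside; stands to the left of the box
- mug: bystander: mug, 86 x 121 x 90 mm with its handle, origin at its underside; stands to the right of the box

How it is judged:
By the outcome, as a careful person would: the job done as asked, in the order asked, and still so for the second after the job is handed in, with the robot touching nothing.
It also fails if it takes over 56 s, if anything falls off the work surface, if the arm or the gripper's body presses on something with over 40 N, if the wrist force passes 120 N, or if a joint passes its speed limit or range.

## Robot

A 6-joint arm with a two-finger parallel gripper is mounted at the origin on a cart in front of the work surface, level with it; the furniture and walls round the work are solid. World frame = base frame: x ahead of the robot, y to its left, z up, the work surface at z = 0. Lengths are in m, angles in rad, forces in N, time in s.
With the tool pointing down it reaches from about 0.35 to 0.975 m from the base axis. Payload 4.9 kg.
Tool frame: the origin (TCP) lies midway between the tips of the shut fingers; the grasp point (between the pads) lies 19 mm behind it (ctrl.tcp_to_grasp is the distance from the TCP to the grasp point, in m); z points along the fingers, y is the line along which they close (so a half turn about z gives the same grasp; the last joint's range is limited). The gripper opens to 85 mm and grips with 20 to 120 N. Pads are 22 mm wide; open, the fingers measure 114 mm over their backs; the gripper's body (76 mm by 85 mm) begins 54 mm behind the grasp point. The pads swing forward as they close: fully open they stand 13 mm farther back than shut.
Start: joints at [-1.369, 0.053, 1.613, -0, 1.476, -0.119], TCP at [0.197, -0.593, 0.193] pointing down, gripper open.
Joint ranges: [-3.01, 3.01], [-1.01, 2.22], [0.06, 2.58], [-1.02, 4.17], [0.09, 2.62], [-3.14, 3.14]. Speed limits (rad/s): [2.57, 2.57, 3.14, 3.14, 3.14, 3.14].

## Interface

Orientations are given as a rotation vector (axis times angle).
In Python, from station import ctrl gives the robot as it stands.
- The arm moves only by the tool jog_arm, called after "Request:" by a JSON object that holds its "fn" and its "kwargs". Schema: {"type":"object","properties":{"ticks":{"type":"array","items":{"type":"array","items":{"type":"array","items":{"type":"number"},"minItems":7,"maxItems":7},"minItems":1,"maxItems":20},"minItems":1,"maxItems":1},"squeeze":{"type":"number"},"only":{"type":"string"},"quiet":{"type":"boolean"},"lines":{"type":"string"}},"required":["ticks"],"additionalProperties":false}. ticks is a list that holds a single list of rows (three levels of brackets), with 1 to 20 rows, each of 7 numbers: the finger opening in m, then dx, dy, dz in m, then a rotation vector rx, ry, rz in rad; each row is the pose to reach, as a shift and turn from the pose commanded when the call began, along the tool's axes at that moment; what a row does not reach only later rows make up. A row lasts 1/12 s, in which the tool goes at most 0.0417 m and 0.125 rad, less where a joint would pass 70% of its speed; a pose out of reach is approached as far as the arm can. The fingers move at their own pace and stop on an object; squeeze is the grip in N (left out, the last holds). Time passes only in rows, so rows that do not move let the fingers close. The tool returns the time, the measured TCP pose, the force, the opening and the grip force at its end. only (a regular expression) keeps the lines of the reply that match it, lines (a string "A,B") keeps lines A to B, and quiet returns only ok. Input that does not fit is refused with a message, and nothing moves.
- ctrl.get_obs(): the state, without advancing time (a new reading comes with each control period).
- ctrl.get_image(name): name is "side" or "top" or "wrist"; returns the picture (480x640x3 uint8, red, green, blue); there is no depth.
- ctrl.camera_params(name): a dict with "fx", "fy", "cx", "cy" (pixels), "k1" (the pictures are not rectified: a ray, as slopes to the right and down, at radius r is drawn at 1 + k1 r^2 times it, then the intrinsics apply), "T" (4x4, takes a point from camera to world coordinates); the wrist camera has in their place "tool_from_camera" (4x4, takes a point from camera to tool coordinates, whose origin is the TCP and whose axes are the flange's). Camera axes: x right, y down, z forward; pixel columns grow to the right and rows downward; lengths in m; the calibration is good to about 2 mm. A picture is of the moment at which its call begins: read the wrist's pose just before it. camera_params takes no time and is no camera call.
- ctrl.finish_job(): hands the job in; it is judged then, once.
The state is a dict: "t": time; "q": joint angles; "dq": joint speeds; "effort": joint torques, N m; "tool_pos": TCP position; "tool_rot": TCP orientation; "contact_force": force on the tool from outside, world axes, zero at the start; "wrist_torque": the same for the moment, N m; "opening": finger opening in m; "grip_force": force on a finger pad.
Only numpy, scipy, OpenCV 4.12 (cv2) and the standard library are available. Lean on these libraries where they do the work, as an engineer would, in place of code of your own. Each camera call takes 0.05 s, during which the arm holds its last target. There are 200 camera calls.

## Working session

There is one attempt and no reset: what is moved stays moved. The work goes in short steps, Python scripts to look and compute and a tool call to move; the robot and the scene stay as the last step left them, time stands still between calls to the robot, and variables do not carry over. Pictures are saved under pics/ and viewed, at most 10 in all, crops included, and the job is handed in when it is done.

```bash
ls; mkdir -p pics
```

Run:
```python
from station import ctrl
import cv2,numpy as np
for n in ("side","top"):
    im=ctrl.get_image(n); cv2.imwrite(f"pics/{n}0.png",im[:,:,::-1])
    p=ctrl.camera_params(n); print(n,{k:(np.round(v,3).tolist()) for k,v in p.items()})
o=ctrl.get_obs(); print({k:np.round(v,3).tolist() for k,v in o.items()})
print(ctrl.camera_params("wrist"))
```

```text
pics
station.py
side {'fx': 482.816, 'fy': 482.816, 'cx': 317.389, 'cy': 249.933, 'k1': 0.022, 'T': [[-0.991, -0.106, 0.085, 0.462], [-0.135, 0.693, -0.708, 0.637], [0.017, -0.713, -0.701, 0.664], [0.0, 0.0, 0.0, 1.0]]}
top {'fx': 451.203, 'fy': 451.203, 'cx': 311.849, 'cy': 237.709, 'k1': -0.107, 'T': [[0.028, -0.998, 0.052, 0.512], [-0.999, -0.028, -0.015, 0.025], [0.016, -0.051, -0.999, 0.937], [0.0, 0.0, 0.0, 1.0]]}
{'t': 0.1, 'q': [-1.369, 0.053, 1.614, 0.0, 1.476, -0.119], 'dq': [-0.001, -0.002, -0.002, 0.0, 0.0, 0.001], 'effort': [0.001, -39.491, -37.136, -0.0, 0.004, 0.0], 'tool_pos': [0.197, -0.592, 0.191], 'tool_rot': [-3.099, -0.501, 0.0], 'contact_force': [0.631, -0.036, 0.276], 'wrist_torque': [0.001, 0.028, 0.05], 'grip_force': 0.0, 'opening': 0.086}
{'fx': 421.63717121270054, 'fy': 421.63717121270054, 'cx': 319.4514500502001, 'cy': 241.11490257714158, 'k1': -0.02626309348178226, 'tool_from_camera': array([[-1.20803596e-03, -9.49456951e-01, -3.13894947e-01,
         8.17953046e-02],
       [ 9.99998988e-01, -1.38274675e-03,  3.33945421e-04,
        -9.45756852e-05],
       [-7.51104021e-04, -3.13894226e-01,  9.49457661e-01,
        -1.80358977e-01],
       [ 0.00000000e+00,  0.00000000e+00,  0.00000000e+00,
         1.00000000e+00]])}
```

View pics/side0.png

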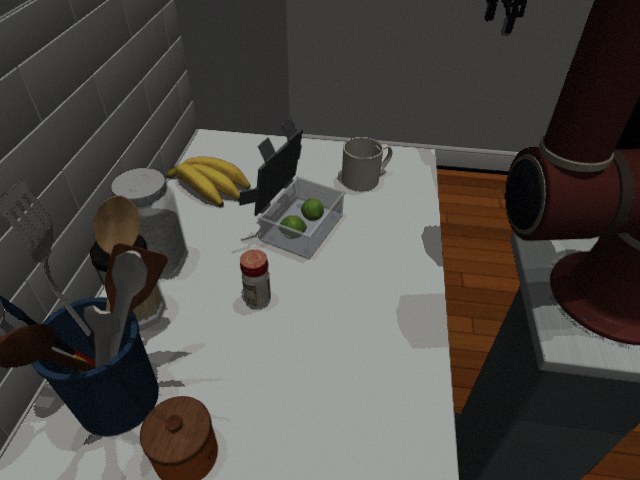

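View pics/top0.png

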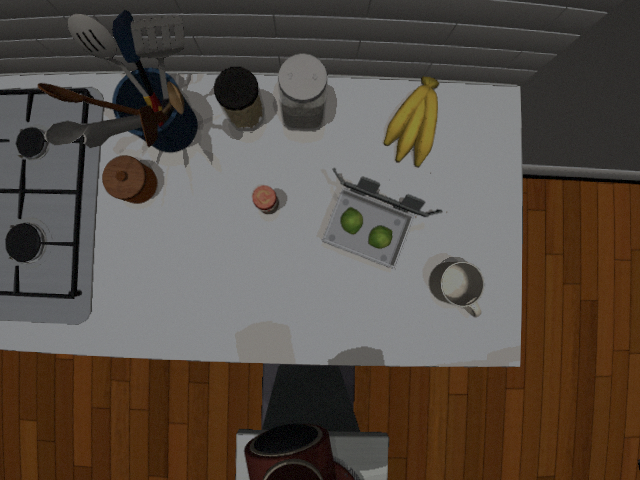

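The top view has the box at about (367,228), the lid standing open behind it, the jar at (265,198) and the mug at (460,285). I'll enlarge the box in both views.

Run:
```python
import cv2,numpy as np
a=cv2.imread("pics/top0.png")[160:280,310:450]; b=cv2.imread("pics/side0.png")[110:260,220:350]
f=lambda i,s:np.clip(cv2.resize(i,None,fx=s,fy=s,interpolation=cv2.INTER_CUBIC)*1.4,0,255).astype('uint8')
a=f(a,5);b=f(b,4)
cv2.imwrite("pics/topc.png",a);cv2.imwrite("pics/sidec.png",b);print(a.shape,b.shape)
```

```text
(600, 700, 3) (600, 520, 3)
```

View pics/topc.png

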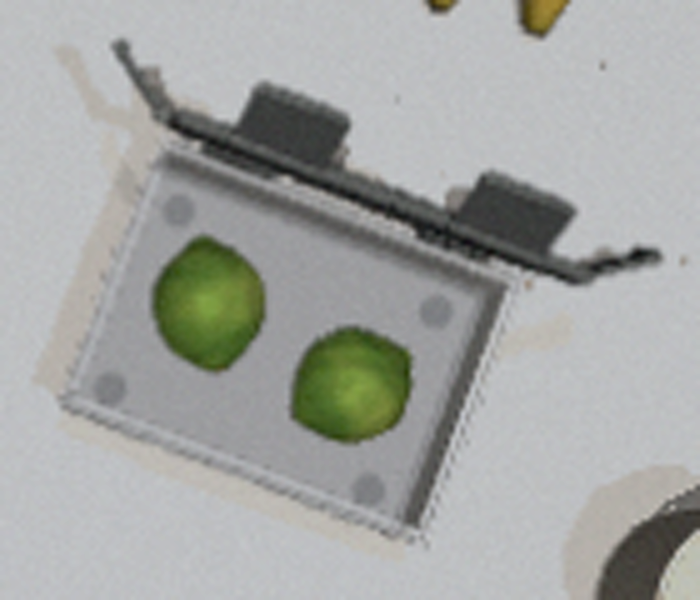

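View pics/sidec.png

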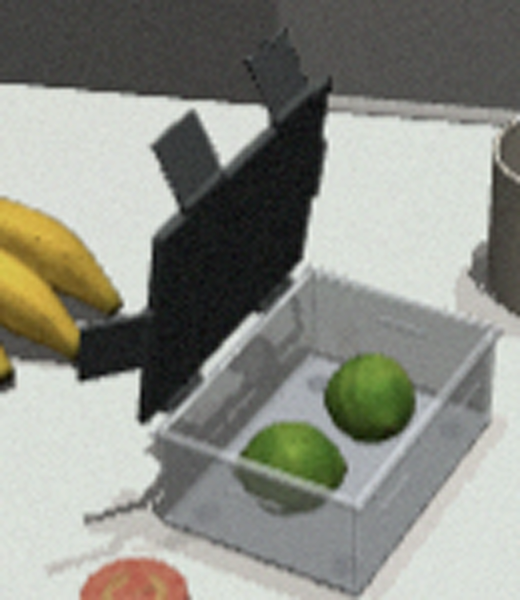

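Top crop: rim corners at crop px (65,402), (420,540), (165,150), (515,280). Side crop: rim corners at (357,503), (493,330), (163,430), (312,272), with the lid's free corners at (155,238) and (330,85).

Create h.py:
```python
import cv2,numpy as np
from station import ctrl
def ray(n,uv):
    p=ctrl.camera_params(n);T=np.array(p["T"])
    K=np.array([[p["fx"],0,p["cx"]],[0,p["fy"],p["cy"]],[0,0,1]])
    s=cv2.undistortPoints(np.array(uv,float).reshape(-1,1,2),K,np.array([p["k1"],0,0,0,0.]))[:,0]
    d=np.c_[s,np.ones(len(s))]@T[:3,:3].T
    return T[:3,3],d
def plane(n,uv,z):
    o,d=ray(n,uv); return o+d*((z-o[2])/d[:,2])[:,None]
```

Run:
```python
from h import *
# order FL FR BL BR
t=np.array([[65,402],[420,540],[165,150],[515,280]])/5+[310,160]
s=np.array([[357,503],[493,330],[163,430],[312,272]])/4+[220,110]
P={}
for n,u in (("top",t),("side",s)):
    p=plane(n,u,.062);P[n]=p;print(n,p[:,:2].round(4).tolist())
    c=p[:,:2].mean(0);y=(p[0]-p[1]+p[2]-p[3])[:2];x=(p[2]+p[3]-p[0]-p[1])[:2]
    print("c",c,"len",np.linalg.norm(y)/2,np.linalg.norm(x)/2,"yaw",np.arctan2(-y[0],y[1]),np.arctan2(x[1],x[0]))
    P[n+'c']=c
c=(P['topc']+P['sidec'])/2
A=(P['top']+P['side'])/2
y=(A[0]-A[1]+A[2]-A[3])[:2];x=(A[2]+A[3]-A[0]-A[1])[:2];v=y+np.array([x[1],-x[0]])*-1
yaw=np.arctan2(-y[0],y[1]);print("mean",c,yaw)
ex=np.array([np.cos(yaw),np.sin(yaw),0]);ey=np.array([-ex[1],ex[0],0]);o3=np.r_[c,0]
# lid free corners, intersect with planes box y=+-77
for n,uvs in (("side",np.array([[155,238],[330,85]])/4+[220,110]),("top",np.array([[165,118],[585,278]])/5+[310,160])):
    o,d=ray(n,uvs)
    for yy,dd in zip((.077,-.077),d):
        k=(yy-(o-o3)@ey)/(dd@ey);q=o+k*dd-o3;print(n,"lid corner box xz",q@ex,q[2],"ang",np.arctan2(q[2]-.062,.059-q@ex), np.hypot(q[2]-.062,.059-q@ex))
print("jar",plane("top",[[264,195]],.106),"mug",plane("top",[[462,283]],.09),plane("top",[[478,312]],.06))
```

```text
top [[0.5524, -0.0096], [0.5025, -0.1495], [0.6523, -0.0462], [0.6054, -0.1854]]
c [ 0.57812448 -0.09766908] len 0.1476884100782631 0.10765809535134797 yaw -0.3338406566699712 -0.34309285164803066
side [[0.5539, -0.0052], [0.5048, -0.1429], [0.6525, -0.0415], [0.6032, -0.1771]]
c [ 0.57862129 -0.09168527] len 0.14526784121155248 0.10465138953533458 yaw -0.3457567260921698 -0.3437913436989582
mean [ 0.57837288 -0.09467718] -0.33974946217396096
side lid corner box xz 0.04613603932210437 0.17534902323460794 ang 1.457790019213805 0.11407665209218815
side lid corner box xz 0.0436519462674313 0.17041922714150487 ang 1.4301686413204724 0.1095001898050366
top lid corner box xz 0.042329147053687156 0.1818563102892361 ang 1.432592686321749 0.1210101336835359
top lid corner box xz 0.044394013728168855 0.17674874258894768 ang 1.444190470990928 0.11567458130772505
jar [[0.63146389 0.10374039 0.106     ]] mug [[ 0.47732814 -0.27585802  0.09      ]] [[ 0.41944269 -0.32036486  0.06      ]]
```

Add to h.py:
```python
from scipy.spatial.transform import Rotation as R
C=np.array([.5784,-.0947,0]);YAW=-.342
B=R.from_euler('z',YAW)
TGT=B*R.from_matrix([[0,1,0],[1,0,0],[0,0,-1]])  # tool x=box y, tool y=box x
def todo(b,o=None):
    o=o or ctrl.get_obs();p=np.array(o["tool_pos"]);r=R.from_rotvec(o["tool_rot"])
    w=C+B.apply(b);print("d",r.inv().apply(w-p).round(4),"rot",(r.inv()*TGT).as_rotvec().round(4),"world",w)
def here():
    o=ctrl.get_obs();print("box",B.inv().apply(np.array(o["tool_pos"])-C).round(4),"rot",(R.from_rotvec(o["tool_rot"]).inv()*TGT).as_rotvec().round(3),"F",B.inv().apply(o["contact_force"]).round(1),"t",o["t"])
```

```bash
python3 -c "
from h import *
todo([.095,0,.30]);here()"
```

```text
d [ 0.5939 -0.2938 -0.1078] rot [-0.0016 -0.0011 -0.908 ] world [ 0.66789815 -0.12656033  0.3       ]
box [-0.1924 -0.5969  0.1915] rot [-0.002 -0.001 -0.908] F [0.6 0.2 0.3] t 0.1
```

Request:
{"fn": "jog_arm", "kwargs": {"ticks": [[[0,0.02,0,-0.04,0,0,-0.1],[0,0.05,0,-0.08,0,0,-0.2],[0,0.08,-0.02,-0.108,0,0,-0.3],[0,0.594,-0.294,-0.108,0,0,-0.908],[0,0.594,-0.294,-0.108,0,0,-0.908],[0,0.594,-0.294,-0.108,0,0,-0.908],[0,0.594,-0.294,-0.108,0,0,-0.908],[0,0.594,-0.294,-0.108,0,0,-0.908],[0,0.594,-0.294,-0.108,0,0,-0.908],[0,0.594,-0.294,-0.108,0,0,-0.908],[0,0.594,-0.294,-0.108,0,0,-0.908],[0,0.594,-0.294,-0.108,0,0,-0.908],[0,0.594,-0.294,-0.108,0,0,-0.908],[0,0.594,-0.294,-0.108,0,0,-0.908],[0,0.594,-0.294,-0.108,0,0,-0.908],[0,0.594,-0.294,-0.108,0,0,-0.908],[0,0.594,-0.294,-0.108,0,0,-0.908],[0,0.594,-0.294,-0.108,0,0,-0.908],[0,0.594,-0.294,-0.108,0,0,-0.908],[0,0.594,-0.294,-0.108,0,0,-0.908]]], "squeeze": 20}}

```text
t: 1.77
tool_pos: [0.6677, -0.1268, 0.2997]
tool_rot: [-2.566, -1.812, 0.003]
contact_force: [-0.1, -0.8, 0.4]
opening: -0.0
grip_force: 0.0
```

```bash
python3 -c "
from h import *
here();todo([.095,0,.3])
im=ctrl.get_image('wrist');cv2.imwrite('pics/w1.png',im[:,:,::-1])"
```

```text
box [ 0.0949 -0.0003  0.2997] rot [-0.002  0.001  0.001] F [ 0.2 -0.8  0.4] t 1.7667
d [ 0.0003  0.0001 -0.0003] rot [-0.0017  0.0009  0.0008] world [ 0.66789815 -0.12656033  0.3       ]
```

View pics/w1.png

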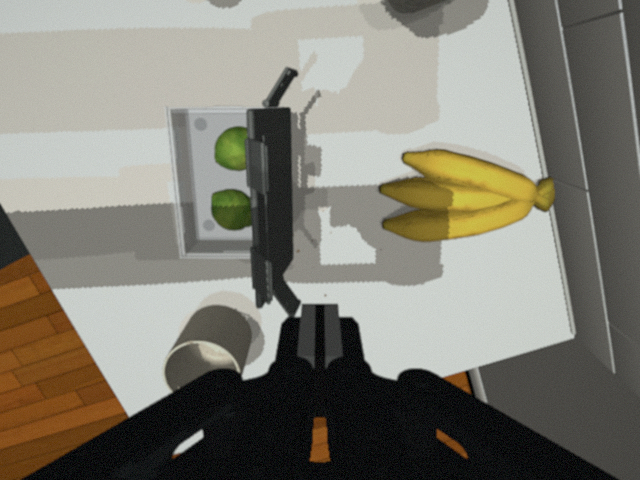

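The wrist view shows the tool behind the open lid. Rim front corners are at (168,107) and (183,258), and the front tabs at rows 140–195 and 248–305. I'll check the sideways alignment from these.

Run:
```python
from h import *
p=ctrl.camera_params("wrist");o=ctrl.get_obs();X=np.array(p["tool_from_camera"])
r=R.from_rotvec(o["tool_rot"]).as_matrix()
K=np.array([[p["fx"],0,p["cx"]],[0,p["fy"],p["cy"]],[0,0,1]])
uv=np.array([[168,107],[183,258],[246,140],[248,194],[252,248],[254,306]],float)
s=cv2.undistortPoints(uv.reshape(-1,1,2),K,np.array([p["k1"],0,0,0,0.]))[:,0]
d=np.c_[s,np.ones(6)]@(r@X[:3,:3]).T; c=r@X[:3,3]+o["tool_pos"]
for dd,z in zip(d,[.062,.062,.206,.206,.206,.206]): print(B.inv().apply(c+dd*(z-c[2])/dd[2]-C).round(4))
```

```text
[-0.0483  0.076   0.062 ]
[-0.0496 -0.0773  0.062 ]
[0.049  0.0571 0.206 ]
[0.0484 0.0222 0.206 ]
[ 0.0491 -0.0157  0.206 ]
[ 0.0481 -0.0602  0.206 ]
```

Sideways alignment is good (about 0). Next I descend behind the lid and start pushing.

Request:
{"fn": "jog_arm", "kwargs": {"ticks": [[[0,0,0,0.04,0,0,0],[0,0,0,0.08,0,0,0],[0,0,0,0.12,0,0,0],[0,0,0,0.145,0,0,0],[0,0,0,0.145,0,0,0]]]}}

```text
t: 2.23
tool_pos: [0.6622, -0.1274, 0.147]
tool_rot: [-2.561, -1.801, 0.014]
contact_force: [-0.9, 0.1, -1.8]
opening: 0.0001
grip_force: 0.0
```

```bash
python3 -c "
from h import *
here()"
```

```text
box [ 0.0899 -0.0027  0.147 ] rot [-0.014  0.001 -0.003] F [-0.8 -0.2 -1.8] t 2.2333
```

Request:
{"fn": "jog_arm", "kwargs": {"ticks": [[[0,0,-0.015,0,0,0,0],[0,0,-0.031,-0.002,0,0,0],[0,0,-0.043,-0.002,0,0,0],[0,0,-0.055,-0.001,0,0,0],[0,0,-0.065,0.003,0,0,0],[0,0,-0.074,0.007,0,0,0],[0,0,-0.083,0.012,0,0,0],[0,0,-0.091,0.0185,0,0,0],[0,0,-0.099,0.026,0,0,0],[0,0,-0.107,0.033,0,0,0]]]}}

```text
t: 3.07
tool_pos: [0.5673, -0.0919, 0.1242]
tool_rot: [2.566, 1.808, 0.003]
contact_force: [-1.0, -0.0, 0.4]
opening: -0.0001
grip_force: 0.0
```

```bash
python3 -c "
from h import *
here()"
```

```text
box [-0.0114 -0.0011  0.1242] rot [ 0.003  0.    -0.001] F [-0.9 -0.4  0.4] t 3.0667
```

```bash
python3 -c "
from h import *
here()
im=ctrl.get_image('side')[90:270,190:410,::-1];cv2.imwrite('pics/s2.png',cv2.resize(im,None,fx=3,fy=3))"
```

```text
box [-0.0114 -0.0011  0.1242] rot [ 0.003  0.    -0.001] F [-0.9 -0.4  0.4] t 3.0667
```

View pics/s2.png

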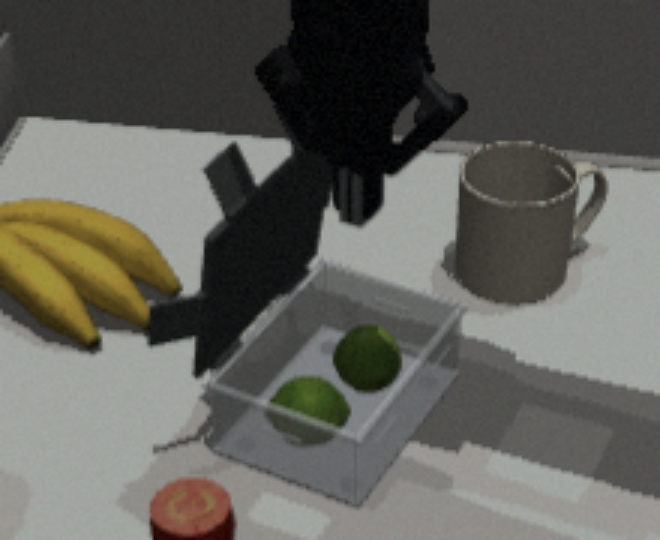

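Run:
```python
from h import *
def proj(n,w):
    p=ctrl.camera_params(n);T=np.linalg.inv(np.array(p["T"]));K=np.array([[p["fx"],0,p["cx"]],[0,p["fy"],p["cy"]],[0,0,1]])
    return cv2.projectPoints(np.atleast_2d(w),cv2.Rodrigues(T[:3,:3])[0],T[:3,3],K,np.array([p["k1"],0,0,0,0.]))[0][:,0].round(1)
o=ctrl.get_obs();print(proj("side",o["tool_pos"]),proj("top",o["tool_pos"]))
f=lambda b:C+B.apply(b)
a=1.2
print(proj("side",[f([.059-.116*np.cos(a),y,.062+.116*np.sin(a)]) for y in(.077,0,-.077)]))
```

```text
[[310.2 180.9]] [[369.2 233.2]]
[[273.3 176.7]
 [295.2 154.7]
 [314.8 134.9]]
```

The lid hasn't moved. The fingertips are at about crop px (357,220), well above where the reported TCP projects (361,273), so they passed over the edge. I'll measure the offset from the tip to the reported TCP.

Run:
```python
from h import *
print(ctrl.tcp_to_grasp)
o=ctrl.get_obs();p=np.array(o["tool_pos"])
for u in ([309,163],[309,164.5]):
    c,d=ray("side",[u]);d=d[0];k=((p-c)[:2]@d[:2])/(d[:2]@d[:2]);print("tip side",(c+k*d-p).round(4))
# wrist: tip height, and half width of lit finger ends
im=ctrl.get_image("wrist");g=cv2.cvtColor(im,cv2.COLOR_RGB2GRAY)
cv2.imwrite("pics/w2.png",im[200:480,140:500,::-1]);print(g[270:340:4,312].tolist())
top=ctrl.get_image("top");cv2.imwrite("pics/t2.png",top[:,:,::-1])
v=np.hstack([cv2.resize(im[240:400,230:410,::-1],None,fx=2.2,fy=2.2),cv2.resize(top[150:310,290:470,::-1],None,fx=2.2,fy=2.2)])
cv2.imwrite("pics/v2.png",v);print(v.shape)
```

```text
0.0187
tip side [0.0025 0.0004 0.0399]
tip side [0.0024 0.0004 0.0367]
[67, 60, 71, 97, 120, 142, 200, 201, 193, 72, 74, 69, 71, 72, 69, 76, 71, 73]
(352, 792, 3)
```

View pics/v2.png

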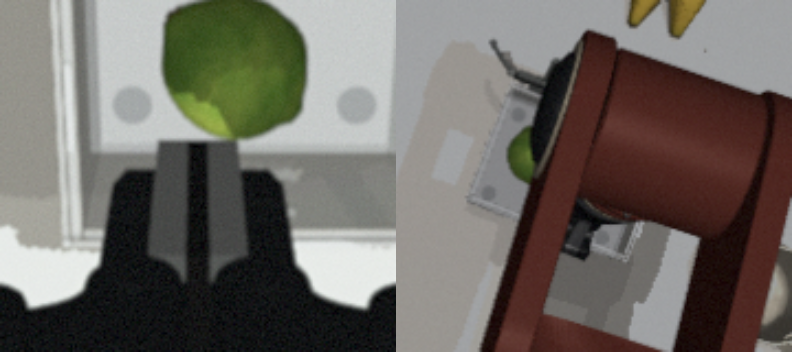

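Wrist row 304 agrees with the side view: the tips are about 38 mm behind the reported TCP. I'll go back over the lid and approach lower.

Request:
{"fn": "jog_arm", "kwargs": {"ticks": [[[0,0,0,-0.04,0,0,0],[0,0,0,-0.08,0,0,0],[0,0,0,-0.12,0,0,0],[0,0,0.04,-0.13,0,0,0],[0,0,0.08,-0.13,0,0,0],[0,0,0.112,-0.13,0,0,0],[0,0,0.112,-0.09,0,0,0],[0,0,0.112,-0.05,0,0,0],[0,0,0.112,-0.015,0,0,0],[0,0,0.112,-0.004,0,0,0],[0,0,0.112,-0.004,0,0,0]]]}}

```text
t: 4.13
tool_pos: [0.6703, -0.128, 0.122]
tool_rot: [-2.562, -1.807, 0.008]
contact_force: [0.3, 0.4, -0.1]
opening: -0.0003
grip_force: 0.0
```

```bash
python3 -c "
from h import *
here()"
```

```text
box [ 0.0978 -0.0005  0.122 ] rot [-0.008  0.    -0.   ] F [ 0.1  0.4 -0.1] t 4.1333
```

Request:
{"fn": "jog_arm", "kwargs": {"ticks": [[[0,0,-0.014,0,0,0,0],[0,0,-0.027,0,0,0,0],[0,0,-0.035,0,0,0,0],[0,0,-0.042,0,0,0,0],[0,0,-0.042,0,0,0,0]]]}}

```text
t: 4.55
tool_pos: [0.6339, -0.1145, 0.1294]
tool_rot: [2.564, 1.809, 0.004]
contact_force: [0.7, -0.8, 0.0]
opening: -0.0002
grip_force: 0.0
```

```bash
python3 -c "
from h import *
here()"
```

```text
box [ 0.0589 -0.      0.1294] rot [ 0.004 -0.     0.   ] F [ 0.9 -0.6  0. ] t 4.55
```

Request:
{"fn": "jog_arm", "kwargs": {"ticks": [[[0,0,-0.012,0.003,0,0,0],[0,0,-0.024,0.006,0,0,0],[0,0,-0.034,0.010,0,0,0],[0,0,-0.043,0.014,0,0,0],[0,0,-0.052,0.020,0,0,0],[0,0,-0.061,0.026,0,0,0],[0,0,-0.061,0.026,0,0,0]]]}}

```text
t: 5.13
tool_pos: [0.5742, -0.0933, 0.0996]
tool_rot: [-2.565, -1.81, 0.002]
contact_force: [0.2, 0.2, -0.2]
opening: -0.0
grip_force: 0.0
```

```bash
python3 -c "
from h import *
here()
im=ctrl.get_image('side')[90:270,190:410,::-1];cv2.imwrite('pics/s3.png',cv2.resize(im,None,fx=3,fy=3))"
```

```text
box [-0.0045 -0.0001  0.0996] rot [-0.002  0.     0.   ] F [ 0.1  0.2 -0.2] t 5.1333
```

View pics/s3.png

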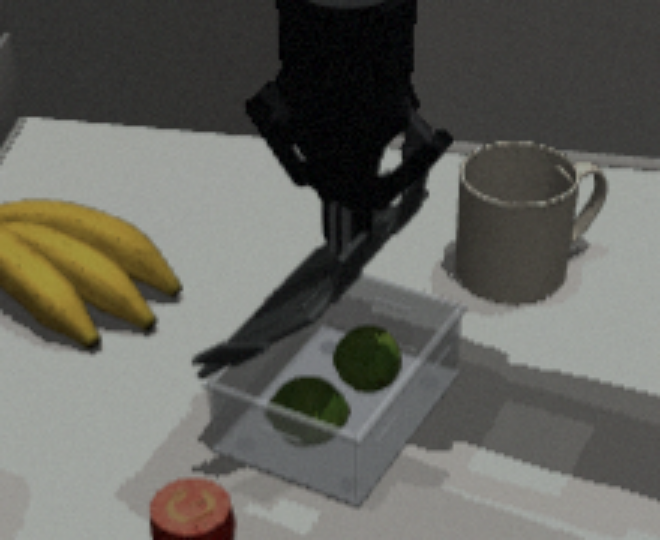

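The lid is now about 45° down, with the fingertips on it between the front tabs at (345,250). I'll continue the arc.

Request:
{"fn": "jog_arm", "kwargs": {"ticks": [[[0,0,-0.008,0.007,0,0,0],[0,0,-0.015,0.015,0,0,0],[0,0,-0.021,0.024,0,0,0],[0,0,-0.027,0.032,0,0,0],[0,0,-0.031,0.042,0,0,0],[0,0,-0.034,0.051,0,0,0],[0,0,-0.037,0.061,0,0,0],[0,0,-0.037,0.068,0,0,0],[0,0,-0.037,0.068,0,0,0]]]}}

```text
t: 5.93
tool_pos: [0.5391, -0.081, 0.03]
tool_rot: [-2.564, -1.809, 0.004]
contact_force: [-0.2, 1.0, 0.2]
opening: 0.0001
grip_force: 0.0
```

```bash
python3 -c "
from h import *
here()"
```

```text
box [-0.0416 -0.0003  0.03  ] rot [-0.004  0.     0.   ] F [-0.5  0.8  0.2] t 5.9333
```

Request:
{"fn": "jog_arm", "kwargs": {"ticks": [[[0,0,0,0.003,0,0,0],[0,0,0,0.006,0,0,0],[0,0,0,0.006,0,0,0]]]}}

```text
t: 6.18
tool_pos: [0.5413, -0.0817, 0.0292]
tool_rot: [-2.566, -1.811, 0.001]
contact_force: [-8.7, 1.6, 12.8]
opening: 0.0001
grip_force: 6.5
```

```bash
python3 -c "
from h import *
here()"
```

```text
box [-0.0393 -0.0002  0.0292] rot [-0.001  0.     0.   ] F [-8.8 -1.4 12.8] t 6.1833
```

The tool stopped at TCP z 0.029 under about 13 N, so the lid is at its closed height. One firmer push, then lift and go above the front-left tab.

Request:
{"fn": "jog_arm", "kwargs": {"ticks": [[[0,0,0,0.003,0,0,0],[0,0,0,0.005,0,0,0],[0,0,0,0.005,0,0,0]]]}}

```text
t: 6.43
tool_pos: [0.5415, -0.0817, 0.0287]
tool_rot: [-2.565, -1.811, 0.004]
contact_force: [-21.3, 5.2, 38.1]
opening: 0.0001
grip_force: 18.8
```

```bash
python3 -c "
from h import *
here()"
```

```text
box [-0.0392 -0.0001  0.0287] rot [-0.003  0.001  0.001] F [-21.9  -2.2  38.1] t 6.4333
```

Request:
{"fn": "jog_arm", "kwargs": {"ticks": [[[0,0,0,-0.03,0,0,0],[0,0,0,-0.065,0,0,0],[0,0.02,-0.02,-0.065,0,0,0],[0,0.04,-0.043,-0.065,0,0,0],[0,0.04,-0.043,-0.065,0,0,0],[0,0.04,-0.043,-0.065,0,0,0]]]}}

```text
t: 6.93
tool_pos: [0.514, -0.0288, 0.0872]
tool_rot: [2.564, 1.813, 0.001]
contact_force: [0.2, -1.3, -0.3]
opening: -0.0002
grip_force: 0.0
```

```bash
python3 -c "
from h import *
here();todo([-.084,.04,.085])
im=ctrl.get_image('side')[90:270,190:410,::-1];cv2.imwrite('pics/s4.png',cv2.resize(im,None,fx=3,fy=3))"
```

```text
box [-0.0828  0.0405  0.0872] rot [ 0.002 -0.     0.002] F [ 0.6 -1.1 -0.3] t 6.9333
d [-0.0005 -0.0012  0.0022] rot [ 0.0016 -0.      0.0019] world [ 0.51267967 -0.02884533  0.085     ]
```

View pics/s4.png

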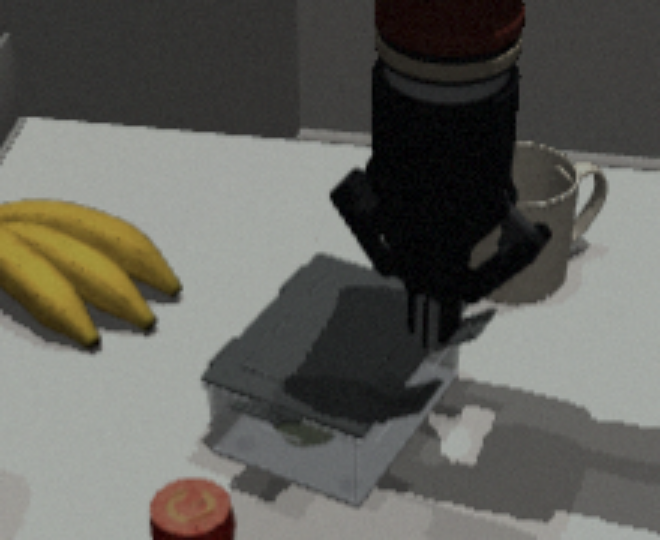

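The lid is flat on the box and the fingers hang over the front-left tab. Pressing it.

Request:
{"fn": "jog_arm", "kwargs": {"ticks": [[[0,0,0,0.03,0,0,0],[0,0,0,0.045,0,0,0],[0,0,0,0.055,0,0,0],[0,0,0,0.065,0,0,0]]]}}

```text
t: 7.32
tool_pos: [0.5137, -0.03, 0.0209]
tool_rot: [-2.567, -1.81, 0.002]
contact_force: [-1.4, 0.3, 3.8]
opening: 0.0002
grip_force: 1.9
```

```bash
python3 -c "
from h import *
here()"
```

```text
box [-0.0827  0.0392  0.0209] rot [-0.001  0.    -0.001] F [-1.4 -0.2  3.8] t 7.3167
```

Request:
{"fn": "jog_arm", "kwargs": {"ticks": [[[0,0,0,0.008,0,0,0],[0,0,0,0.016,0,0,0],[0,0,0,0.019,0,0,0],[0,0,0,0.019,0,0,0]]]}}

```text
t: 7.65
tool_pos: [0.5133, -0.0294, 0.0016]
tool_rot: [-2.566, -1.81, 0.001]
contact_force: [-0.9, -0.1, -0.4]
opening: 0.0
grip_force: 0.0
```

```bash
python3 -c "
from h import *
here()"
```

```text
box [-0.0832  0.0397  0.0016] rot [-0.001  0.    -0.   ] F [-0.8 -0.4 -0.4] t 7.65
```

Resistance rose to 3.8 N, then fell to zero, so that tab snapped home. Now the front-right one.

Request:
{"fn": "jog_arm", "kwargs": {"ticks": [[[0,0,0,-0.04,0,0,0],[0,0,0,-0.08,0,0,0],[0,-0.04,0,-0.085,0,0,0],[0,-0.08,0,-0.085,0,0,0],[0,-0.08,0,-0.085,0,0,0],[0,-0.08,0,-0.055,0,0,0],[0,-0.08,0,-0.04,0,0,0],[0,-0.08,0,-0.03,0,0,0],[0,-0.08,0,-0.02,0,0,0]]]}}

```text
t: 8.4
tool_pos: [0.4866, -0.1047, 0.0223]
tool_rot: [-2.566, -1.811, 0.001]
contact_force: [-2.9, -0.4, 4.6]
opening: -0.0
grip_force: 2.2
```

```bash
python3 -c "
from h import *
here()"
```

```text
box [-0.0831 -0.0402  0.0223] rot [-0.001  0.     0.   ] F [-2.6 -1.4  4.6] t 8.4
```

Request:
{"fn": "jog_arm", "kwargs": {"ticks": [[[0,0,0,0.008,0,0,0],[0,0,0,0.016,0,0,0],[0,0,0,0.019,0,0,0],[0,0,0,0.019,0,0,0]]]}}

```text
t: 8.73
tool_pos: [0.4865, -0.1044, 0.0027]
tool_rot: [-2.566, -1.811, 0.001]
contact_force: [-0.2, 0.3, 0.3]
opening: -0.0001
grip_force: 0.0
```

```bash
python3 -c "
from h import *
here()"
```

```text
box [-0.0833 -0.0399  0.0027] rot [-0.001 -0.     0.   ] F [-0.3  0.2  0.3] t 8.7333
```

Request:
{"fn": "jog_arm", "kwargs": {"ticks": [[[0,0,0,-0.04,0,0,0],[0,0,0,-0.08,0,0,0],[0,0,0.02,-0.1,0,0,0],[0,-0.03,0.05,-0.1,0,0,0],[0,-0.061,0.083,-0.1,0,0,0],[0,-0.061,0.083,-0.1,0,0,0],[0,-0.061,0.083,-0.065,0,0,0],[0,-0.061,0.083,-0.045,0,0,0],[0,-0.061,0.083,-0.03,0,0,0],[0,-0.061,0.083,-0.02,0,0,0]]]}}

```text
t: 9.57
tool_pos: [0.5444, -0.1904, 0.0228]
tool_rot: [-2.567, -1.811, 0.002]
contact_force: [-2.6, 0.5, 7.2]
opening: -0.0001
grip_force: 2.9
```

```bash
python3 -c "
from h import *
here()"
```

```text
box [ 0.     -0.1015  0.0228] rot [-0.001  0.001 -0.   ] F [-2.6 -0.4  7.2] t 9.5667
```

Request:
{"fn": "jog_arm", "kwargs": {"ticks": [[[0,0,0,0.008,0,0,0],[0,0,0,0.016,0,0,0],[0,0,0,0.019,0,0,0],[0,0,0,0.019,0,0,0]]]}}

```text
t: 9.9
tool_pos: [0.5441, -0.1896, 0.0037]
tool_rot: [-2.566, -1.81, 0.001]
contact_force: [-0.3, 0.6, 0.9]
opening: -0.0004
grip_force: 0.0
```

```bash
python3 -c "
from h import *
here()"
```

```text
box [-0.0005 -0.1009  0.0037] rot [-0.001 -0.     0.   ] F [-0.5  0.5  0.9] t 9.9
```

Snapped too. Now the left tab: lift, cross over the lid and press.

Request:
{"fn": "jog_arm", "kwargs": {"ticks": [[[0,0,0,-0.04,0,0,0],[0,0,0,-0.08,0,0,0],[0,0,0,-0.1,0,0,0],[0,0.04,0,-0.1,0,0,0],[0,0.08,0,-0.1,0,0,0],[0,0.12,0,-0.1,0,0,0],[0,0.16,0,-0.1,0,0,0],[0,0.2,0,-0.1,0,0,0],[0,0.203,0,-0.1,0,0,0],[0,0.203,0,-0.065,0,0,0],[0,0.203,0,-0.045,0,0,0],[0,0.203,0,-0.03,0,0,0],[0,0.203,0,-0.02,0,0,0]]]}}

```text
t: 10.98
tool_pos: [0.6126, 0.0019, 0.024]
tool_rot: [-2.566, -1.811, -0.001]
contact_force: [-2.6, 2.6, 5.0]
opening: -0.0002
grip_force: 2.9
```

```bash
python3 -c "
from h import *
here()"
```

```text
box [-1.000e-04  1.025e-01  2.400e-02] rot [-0.001 -0.001  0.   ] F [-3.3  1.6  5. ] t 10.9833
```

Request:
{"fn": "jog_arm", "kwargs": {"ticks": [[[0,0,0,0.008,0,0,0],[0,0,0,0.016,0,0,0],[0,0,0,0.019,0,0,0],[0,0,0,0.019,0,0,0]]]}}

```text
t: 11.32
tool_pos: [0.6121, 0.0009, 0.0047]
tool_rot: [-2.567, -1.81, 0.002]
contact_force: [0.6, -0.4, -0.3]
opening: -0.0002
grip_force: 0.0
```

```bash
python3 -c "
from h import *
here()"
```

```text
box [-0.0003  0.1013  0.0047] rot [-0.001  0.001 -0.   ] F [ 0.7 -0.2 -0.3] t 11.3167
```

Request:
{"fn": "jog_arm", "kwargs": {"ticks": [[[0,0,0,-0.04,0,0,0],[0,0,0,-0.08,0,0,0],[0,0,0,-0.12,0,0,0],[0,0,0,-0.16,0,0,0],[0,0,-0.04,-0.2,0,0,0],[0,0,-0.08,-0.2,0,0,0],[0,0.04,-0.12,-0.2,0,0,0],[0,0.08,-0.16,-0.2,0,0,0],[0,0.12,-0.2,-0.2,0,0,0],[0,0.16,-0.2,-0.2,0,0,0],[0,0.16,-0.2,-0.2,0,0,0],[0,0.16,-0.2,-0.2,0,0,0]]]}}

```text
t: 12.32
tool_pos: [0.4767, 0.2246, 0.2068]
tool_rot: [-2.56, -1.819, -0.005]
contact_force: [0.2, -0.2, -0.9]
opening: -0.0002
grip_force: 0.0
```

```bash
python3 -c "
from h import *
here()
a=ctrl.get_image('side')[120:270,190:370,::-1];b=ctrl.get_image('top')[160:310,300:480,::-1]
cv2.imwrite('pics/f.png',np.hstack([cv2.resize(i,None,fx=2.2,fy=2.2,interpolation=cv2.INTER_CUBIC) for i in(a,b)]))"
```

```text
box [-0.2029  0.2667  0.2068] rot [ 0.    -0.004  0.007] F [ 0.2 -0.1 -0.9] t 12.3167
```

View pics/f.png

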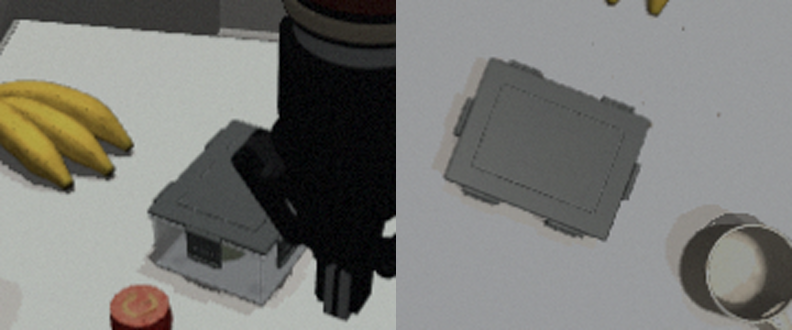

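In the top view the lid is flat and all four tabs hang against the walls, at (463,117), (630,182), (482,197) and (565,230). The jar and mug are still standing and the robot is clear, so I'm handing in.

```bash
python3 -c "
from station import ctrl
print(ctrl.finish_job())"
```

```text
the job is handed in; nothing more can be done
None
```

The lid is fully shut, all four snap tabs are locked against the box walls, and the jar and mug are still standing; the job was handed in at about 12 s.

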